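Load the black housing into the latch nest

ROBOT

A 6-joint arm with a two-finger parallel gripper is mounted at the origin on the work surface. World frame = base frame: x ahead of the robot, y to its left, z up, the work surface at z = 0. Lengths are in m, angles in rad, forces in N, time in s.
With the tool pointing down it reaches from about 0.325 to 0.775 m from the base axis. Payload 9.3 kg.
Tool frame: the origin (TCP) lies midway between the tips of the shut fingers; the grasp point (between the pads) lies 19 mm behind it (ctrl.grip_depth is the distance from the TCP to the grasp point, in m); z points along the fingers, y is the line along which they close (so a half turn about z gives the same grasp; the last joint's range is limited). The gripper opens to 85 mm and grips with 20 to 120 N. Pads are 22 mm wide; open, the fingers measure 114 mm over their backs; the gripper's body (76 mm by 85 mm) begins 54 mm behind the grasp point. The pads swing forward as they close: fully open they stand 13 mm farther back than shut.
Start: joints at [-1.426, 0.259, 0.021, 1.334, 0, 1.418], TCP at [0.161, -0.526, 0.231] pointing down, gripper open.
Joint ranges: [-3.04, 3.04], [-0.91, 1.82], [-1.04, 1.36], [-1.92, 1.95], [-1.52, 1.45], [-3.14, 3.14]. Speed limits (rad/s): [2.22, 2.22, 2.79, 3.14, 3.14, 3.14].

INTERFACE

Orientations are given as a rotation vector (axis times angle).
In Python, from bench import ctrl gives the robot as it stands.
- The arm moves only by the tool move_arm, never from a script. Its argument "steps" is a list that holds one entry, the list of rows, each a list of 6 numbers: the shift along the tool's x, y, z in m, then the turn, a rotation vector about the tool's x, y, z in degrees. In form: [[[tx, ty, tz, ax, ay, az], ...]]. A call has 1 to 20 rows; each row shifts and turns the commanded pose from where the row before left it, along the tool's axes as they then stand; what a row does not reach is not made up. A row lasts 1/10 s, in which the tool goes at most 50 mm and 8.59 degrees, less where a joint would pass 70% of its speed; a pose out of reach is approached as far as the arm can. A call with a gripper value outside its range is refused whole. "claw" is the closure, from -1 (fully open) to 1 (shut), set as the call begins (left out, the last holds). The fingers move at their own pace and stop on an object; "newtons" is the grip in N (left out, the last holds). Time passes only in rows, so rows that do not move let the fingers close. It gives the time, the measured TCP pose, the force, the opening and the grip force at its end, in the units of the state.
- ctrl.observe(): the state, without advancing time (a new reading comes with each control period).
- ctrl.read_camera(name): name is "side" or "top"; returns the picture (480x640x3 uint8, red, green, blue); there is no depth.
- ctrl.get_calibration(name): a dict with "intrinsics" (3x3 intrinsics, pixels), "D" ([k1, k2, p1, p2, k3] as OpenCV has them; the pictures are not rectified), "rvec" (rotation vector, rad) and "tvec" (3), from world to camera coordinates, as OpenCV has them. Camera axes: x right, y down, z forward; pixel columns grow to the right and rows downward; lengths in m; the calibration is good to about 2 mm. A picture is of the moment at which its call begins. get_calibration takes no time and is no camera call.
- ctrl.finish_job(): hands the job in; it is judged then, once.
Trained networks look in the newest picture that a camera, given by its name, has taken for a name from the list of things; names that differ only in an ending like _2 or _b are one class to them, and where a whole thing is asked for, a point or a joint stands for the part that bears it (a point fixed in the world has none). Each returns a list of dicts, best first, with "score" (0 to 1); they miss things now and then, are a little off and sometimes report something else, mostly with a low value. They report only what shows in the picture. A call takes as long as a camera call. They do not tell look-alikes from the thing itself.
- ctrl.outline_of(camera, thing): "mask" (480x640 bool, what is visible of it) and "position" ([column, row] in pixels, amid what is visible of it).
The state is a dict: "clock": time; "joint_pos": joint angles; "joint_vel": joint speeds; "tau": joint torques, N m; "eef_pos": TCP position; "orientation": TCP orientation; "contact_force": force on the tool from outside, world axes, zero at the start; "moment": the same for the moment, N m; "gripper_width": finger opening in m; "gripper_force": force on a finger pad.
Only numpy, scipy, OpenCV 4.12 (cv2) and the standard library are available. Lean on these libraries where they do the work, as an engineer would, in place of code of your own. Each camera call takes 0.05 s, during which the arm holds its last target. There are 200 camera calls.

TASK

Set the black housing down flat in the wide open end of the latch nest's lane, then slide it along the lane past the orange sprung pawl until the pawl clicks shut behind it and holds it against the sprung pad. Feel for the click and push gently, without ramming the housing against the nest, and leave everything else on the bench where it is.

Things in the scene. Friction and masses are not known exactly. Their poses are not given: they have to be found in the camera images.
- housing: Black moulded housing, loose, 0.25 to 0.5 kg, two yellow discs on top. Slick flange 70 x 60 x 14 mm at the bottom (upright corners rounded 2.5 mm), and on its middle a body 44 mm (x) by 30 mm (y) rising to 50 mm above the underside: grip it across the 30 mm. Origin: centre of the underside; x along the 70 mm length, y across, z up. Its two ends are alike: either may lead.
- nest: Fixed latch nest: dark steel bed 310 x 140 x 12 mm. Origin: centre of the bed's underside; z up; +x along the lane, the way to push. Lane floor z = 12 mm; lane centred on y = 0 between aluminium walls 14 mm high, 63 mm apart. A blue latch head carries the orange pawl and, across the far end, a black sprung pad. Over 25 N in all between housing and nest while pushing is ramming.
- nest_load (a point): Lane floor at nest x = -110 mm, y = 0, z = 12 mm: where to set the housing's underside centre, clear of the pawl. The loading end, marked by yellow stripes, is open above, 71 mm wide, from x = -150 to -76 mm, then tapers to 63 mm at x = -58 mm. Wall tops at z = 26 mm.
- nest_home (a point): Lane floor at nest x = 46 mm, y = 0, z = 12 mm: centre of a held housing with the latch head in its middle setting. The head is clamped elsewhere each time, up to 18 mm either way along x, not measured: pawl tip and pad shift with it. From x = 42 to 104 mm two keeper lips (z = 28 to 33 mm, 50 mm gap) reach over the flange, so the housing gets there only by sliding.
- nest_pad (a point): Face of the sprung pad with the head in its middle setting: nest x = 79 mm, y = 0, z = 24 mm (this point does not follow the head). The housing meets it 2 mm before the click; 2 N at first, then 2 N per mm. The click needs about 6 to 9 N in all, pawl and friction included; 3 mm after it the pad bottoms out rigidly, at about 12 N. Let go, the pad presses the housing back on the shut pawl.
- pawl (a joint): Angle of the orange pawl, rad: 0 is sprung shut, about 0.08 to 0.16 while the housing slides by; it snaps back to 0 when the housing's rear end has passed its tip. Pawl: 56 mm long, on the +y wall, z = 15 to 23 mm, tip pointing +x and 8 mm into the lane at nest x = 11 mm +/- 18 mm; passing it takes about 2 to 5 N; push low, on the flange, else the housing tips.
- housing_grey: Grey housing of the same shape and size; leave alone.
- housing_white: White housing of the same shape and size; leave alone.
- driver: Screwdriver lying on the bench; leave alone.
- wrench: Wrench lying on the bench; leave alone.
- tape: Cardboard tape core, ring 90 mm across and 24 mm high; leave alone.
- oil: White bottle with red cap, 50 mm across and 130 mm high, upright; leave alone.
- bin_small: Small open yellow bin 120 x 100 x 60 mm; leave alone.
There are look-alikes about, which are no part of the job. Leave any red look-alike of the housing alone.

How it is judged:
On the way:
1. the black housing lies flat on the lane floor in the loading end of the nest, before the pawl (x of housing in the frame of nest between -0.145 and -0.075 m and y of housing in the frame of nest between -0.008 and 0.008 m and z of housing in the frame of nest between 0.008 and 0.016 m and angle between the x axis of housing and the x axis of nest, either way round below 0.2 rad and angle between housing's own z axis and vertical below 0.08 rad), for 0.2 s.
At the end, for the whole second after the job is handed in: The black housing lies flat in the lane beyond the pawl, at rest: its origin at x = 25 to 70 mm of the nest, within 6 mm of the lane's centre line, 8 to 16 mm above the bed's underside, in line with the lane and upright within 0.08 rad; the pawl is shut behind it (below 0.06 rad) (x of housing in the frame of nest between 0.025 and 0.07 m and y of housing in the frame of nest between -0.006 and 0.006 m and z of housing in the frame of nest between 0.008 and 0.016 m and angle between the x axis of housing and the x axis of nest, either way round below 0.08 rad and angle between housing's own z axis and vertical below 0.08 rad and value of joint pawl below 0.06 rad and linear speed of housing below 0.01 m/s); the robot touches nothing.
It fails at once if the black housing, pushed beyond the loading end, bears on the nest with more than 25 N in all (contact force between housing and nest above 25 N and x of housing in the frame of nest above -0.07 m).
It fails at once if another thing on the bench (grey or white housing, screwdriver, wrench, tape core, bottle, small bin) moved more than 20 mm (distance of any of housing_grey, housing_white, driver, wrench, tape, oil, bin_small from where it was at the start of the episode above 0.02 m).
It also fails if it takes over 64 s, if anything falls off the work surface, if the arm or the gripper's body presses on something with over 40 N, if the wrist force passes 120 N, or if a joint passes its speed limit or range.

## Working session

There is one attempt and no reset: what is moved stays moved. The work goes in short steps, Python scripts to look and compute and a tool call to move; the robot and the scene stay as the last step left them, time stands still between calls to the robot, and variables do not carry over. Pictures are saved under pics/ and viewed, at most 10 in all, crops included, and the job is handed in when it is done.

Besides the shell and the picture viewer there is one more tool, called after "Call:" as a command line: name --argument value ..., lists and objects as JSON in quotes. move_arm: Moves the arm, as the interface text tells. Its arguments: {"type":"object","properties":{"steps":{"type":"array"},"claw":{"type":"number"},"newtons":{"type":"number"}},"required":["steps"]}

```bash
mkdir -p pics; ls; python3 - <<'E'
from bench import ctrl
import cv2,numpy as np
s=ctrl.observe(); print({k:np.round(v,4).tolist() for k,v in s.items()})
for c in("top","side"):
    im=ctrl.read_camera(c); cv2.imwrite(f"pics/{c}0.png",im[:,:,::-1])
    k=ctrl.get_calibration(c); print(c,{a:np.round(b,4).tolist() for a,b in k.items()})
    for t in("housing","nest","pawl","nest_pad"):
        print(t,[(round(d["score"],2),np.round(d["position"]).tolist(),int(d["mask"].sum())) for d in ctrl.outline_of(c,t)])
E
```

```text
pics
{'clock': 0.0, 'joint_pos': [-1.4256, 0.2592, 0.0207, 1.3337, -0.0, 1.4182], 'joint_vel': [-0.0013, -0.0006, 0.0011, 0.0018, 0.0005, 0.001], 'tau': [0.0005, -55.5645, 34.4525, 0.014, -0.0001, 0.0], 'eef_pos': [0.1613, -0.5255, 0.2307], 'orientation': [-3.1055, -0.4659, 0.0], 'contact_force': [0.4313, 0.5705, 0.7191], 'moment': [0.004, 0.0062, -0.0155], 'gripper_force': 0.0, 'gripper_width': 0.0855}
top {'intrinsics': [[461.8606, 0.0, 324.8987], [0.0, 461.8606, 235.2639], [0.0, 0.0, 1.0]], 'D': [0.0217, 0.0, 0.0, 0.0, 0.0], 'rvec': [2.178, -2.1817, 0.1187], 'tvec': [-0.02, 0.491, 1.2787]}
housing [(0.94, [444.0, 249.0], 587), (0.79, [482.0, 197.0], 541), (0.74, [166.0, 166.0], 1956), (0.66, [436.0, 200.0], 550)]
nest [(0.76, [281.0, 213.0], 5374), (0.16, [169.0, 165.0], 1975)]
pawl [(0.45, [267.0, 232.0], 2)]
nest_pad []
side {'intrinsics': [[463.6167, 0.0, 315.7653], [0.0, 463.6167, 236.1208], [0.0, 0.0, 1.0]], 'D': [-0.0032, 0.0, 0.0, 0.0, 0.0], 'rvec': [0.0866, -2.8699, 1.1659], 'tvec': [0.5063, 0.0846, 1.1611]}
housing [(0.93, [298.0, 149.0], 480), (0.77, [295.0, 176.0], 507), (0.58, [343.0, 170.0], 441), (0.5, [253.0, 168.0], 560), (0.47, [348.0, 198.0], 518)]
nest [(0.65, [290.0, 297.0], 6319)]
pawl [(0.58, [304.0, 302.0], 102)]
nest_pad [(0.6, [292.0, 295.0], 6298)]
```

View pics/top0.png

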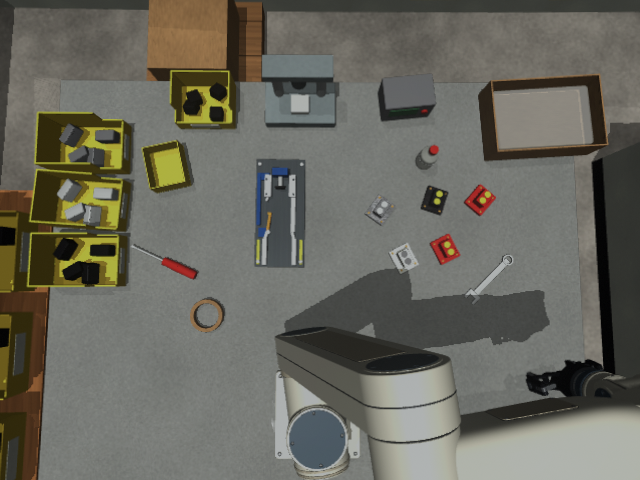

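View pics/side0.png

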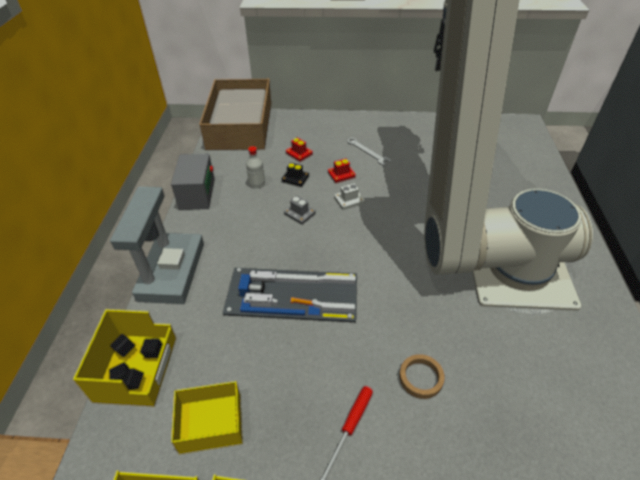

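The top view shows the black housing at (435,200) and the side view shows it at (295,176). There are red look-alikes at top (481,199) and (445,249), grey at (380,208) and white at (403,257). Only (435,200) is black with two yellow discs. The nest is at top (281,213), with the yellow-striped loading end at the bottom (row ~255), so its +x points up the image. The pawl (orange) is on the left, the +y side. I'll confirm this in a crop and measure.

```bash
cat > h.py <<'E'
from bench import ctrl
import cv2,numpy as np
from scipy.optimize import least_squares
C={c:ctrl.get_calibration(c) for c in("top","side")}
def proj(c,P):
    k=C[c]; return cv2.projectPoints(np.array(P,float).reshape(-1,1,3),np.array(k["rvec"]),np.array(k["tvec"]),np.array(k["intrinsics"]),np.array(k["D"]))[0].reshape(-1,2)
def tri(pt,ps):
    f=lambda X:np.r_[proj("top",X)[0]-pt,proj("side",X)[0]-ps]
    r=least_squares(f,[.5,-.2,.03]); return r.x,np.abs(r.fun).max()
def on_plane(c,uv,z):
    return np.r_[least_squares(lambda X:proj(c,[X[0],X[1],z])[0]-uv,[.5,-.1]).x,z]
def nearest(c,thing,uv):
    return min(ctrl.outline_of(c,thing),key=lambda d:np.hypot(*(np.array(d["position"])-uv)))
E
python3 - <<'E'
from h import *
T=ctrl.read_camera("top");S=ctrl.read_camera("side")
def crop(im,x,y,w,h,W,H): return cv2.resize(im[y:y+h,x:x+w],(W,H),interpolation=cv2.INTER_CUBIC)
a=np.vstack([crop(T,405,175,60,50,360,300),crop(S,265,152,60,50,360,300)])
b=np.vstack([cv2.rotate(crop(T,245,150,70,125,168,300),cv2.ROTATE_90_CLOCKWISE)[:168],crop(S,215,258,155,70,440,199)[:, :300]])if 0 else np.vstack([cv2.resize(cv2.rotate(T[150:275,245:315],cv2.ROTATE_90_CLOCKWISE),(440,300),interpolation=cv2.INTER_CUBIC),crop(S,215,255,155,75,440,300)])
cv2.imwrite("pics/crop1.png",np.hstack([a,b])[:,:,::-1])
for c,im,uv in(("top",T,(435,200)),("side",S,(295,176))):
    d=nearest(c,"housing",uv); cs,_=cv2.findContours(d["mask"].astype(np.uint8),0,1); r=cv2.minAreaRect(max(cs,key=len)); print(c,d["position"],r)
    hsv=cv2.cvtColor(im,cv2.COLOR_RGB2HSV); y=cv2.inRange(hsv,(20,100,90),(35,255,255)); m=np.zeros_like(y); m[uv[1]-18:uv[1]+18,uv[0]-18:uv[0]+18]=255
    n,l,st,ce=cv2.connectedComponentsWithStats(y&m); print(st[1:,4],ce[1:].round(2).tolist())
    d=nearest(c,"nest",(285,250)); cs,_=cv2.findContours(d["mask"].astype(np.uint8),0,1); q=cv2.approxPolyDP(cv2.convexHull(max(cs,key=len)),6,True); print("nest",q.reshape(-1,2).tolist())
    np.save(f"{c}_nest.npy",d["mask"])
    np.save(f"{c}_h.npy",nearest(c,"housing",uv)["mask"])
    np.save(f"{c}_im.npy",im)
E
```

```text
top [435.5, 200.4] ((434.12445068359375, 200.15158081054688), (22.13093376159668, 25.35976219177246), 19.653823852539062)
[38 37] [[439.0, 193.5], [436.76, 200.81]]
nest [[302, 159], [303, 265], [254, 266], [256, 160]]
side [293.9, 176.7] ((294.7647399902344, 174.94119262695312), (25.223705291748047, 21.3431339263916), 14.03624439239502)
[56] [[294.3, 165.86]]
nest [[222, 312], [235, 268], [356, 275], [353, 323]]
```

View pics/crop1.png

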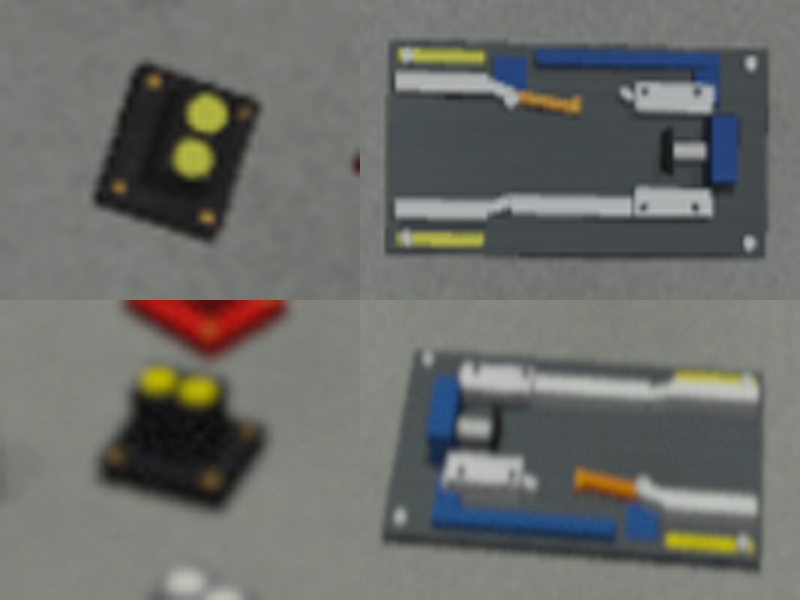

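The crops confirm it: the black housing with two yellow discs is at top (435,200), the nest's loading end is at the yellow stripes, and the orange pawl is on +y. Next I fit box models to both views for sub-pixel poses, leaving height free as a check.

```bash
cat > fit.py <<'E'
from h import *
from scipy.optimize import minimize
K=6
def box(x0,x1,y0,y1,z0,z1): return np.array([[x,y,z] for x in(x0,x1) for y in(y0,y1) for z in(z0,z1)])
HM=[box(-.035,.035,-.03,.03,0,.014),box(-.022,.022,-.015,.015,0,.05)]
NM=[box(-.155,.155,-.07,.07,0,.012)]
def seg(c,im,uv,w,mask=None,thr=95):
    x,y=uv[0]-w,uv[1]-w
    p=cv2.resize(im[y:y+2*w,x:x+2*w],None,fx=K,fy=K,interpolation=cv2.INTER_CUBIC)
    hsv=cv2.cvtColor(p,cv2.COLOR_RGB2HSV)
    b=((hsv[:,:,2]<thr)|((hsv[:,:,1]>110))).astype(np.uint8)
    if mask is not None:
        m=cv2.dilate(mask.astype(np.uint8),np.ones((5,5)))[y:y+2*w,x:x+2*w]; b&=cv2.resize(m,None,fx=K,fy=K,interpolation=0)
    cs,_=cv2.findContours(b,0,1); o=np.zeros_like(b); cv2.drawContours(o,[max(cs,key=cv2.contourArea)],-1,1,-1)
    return c,(x,y),o
def render(c,off,shape,M,p):
    o=np.zeros(shape,np.uint8); R=cv2.Rodrigues(np.array([0,0,p[2]]))[0]
    for b in M:
        q=proj(c,b@R.T+[p[0],p[1],p[3]]); q=(q-off+.5)*K-.5
        cv2.fillConvexPoly(o,cv2.convexHull((q*16).round().astype(np.int32)),1,shift=4)
    return o
def fit(S,M,p0,nm=""):
    f=lambda p:sum((render(c,o,s.shape,M,p)!=s).sum()/s.sum() for c,o,s in S)
    best=None
    for sc in(1,.4,.4):
        p0=p0 if best is None else best.x
        best=minimize(f,p0,method="Nelder-Mead",options=dict(initial_simplex=np.vstack([p0]+[np.array(p0)+sc*np.eye(4)[i]*[.01,.01,.1,.008][i] for i in range(4)])))
    print(nm,best.x.round(4),"deg",np.degrees(best.x[2]).round(2),"mismatch",round(best.fun,3)); return best.x
E
python3 - <<'E'
from fit import *
I={c:np.load(f"{c}_im.npy") for c in("top","side")}
g=lambda c,u:cv2.cvtColor(I[c],cv2.COLOR_RGB2GRAY)[u[1],u[0]]
print("bed",g("top",(280,225)),g("side",(290,290)),"ground",g("top",(330,225)),g("side",(290,335)), "house",g("top",(428,200)))
H=[seg("top",I["top"],(435,200),25,np.load("top_h.npy"),80),seg("side",I["side"],(295,176),25,np.load("side_h.npy"),80)]
N=[seg("top",I["top"],(280,213),65,np.load("top_nest.npy"),95),seg("side",I["side"],(290,297),75,np.load("side_nest.npy"),95)]
h0=on_plane("top",(434,200),.01); n0=on_plane("top",(280,213),.01)
h=fit(H,HM,[h0[0],h0[1],-.3,0],"housing"); n=fit(N,NM,[n0[0],n0[1],0,0],"nest")
for i in(0,1): fit([H[i]],HM,list(h),"h only %d"%i);fit([N[i]],NM,list(n),"n only %d"%i)
print("discs z:",tri(np.array([437.88,197.15]),np.array([294.3,165.86])))
vis=[]
for S,M,p in((H,HM,h),(N,NM,n)):
    for c,o,s in S:
        w=s.shape[0]//K; im=cv2.resize(I[c][o[1]:o[1]+w,o[0]:o[0]+w],(s.shape[1],s.shape[0])).copy()
        cv2.drawContours(im,cv2.findContours(render(c,o,s.shape,M,p),0,1)[0],-1,(0,255,0),1)
        cv2.drawContours(im,cv2.findContours(s,0,1)[0],-1,(255,0,255),1)
        vis.append(cv2.resize(im,(400,300)))
cv2.imwrite("pics/fit.png",np.vstack([np.hstack(vis[:2]),np.hstack(vis[2:])])[:,:,::-1])
E
```

```text
bed 72 79 ground 121 131 house 36
housing [ 5.946e-01 -3.355e-01 -3.300e-01 -5.000e-04] deg -18.91 mismatch 0.167
nest [ 0.5588  0.1075 -0.0106 -0.0037] deg -0.61 mismatch 0.372
h only 0 [ 0.5947 -0.3357 -0.3302 -0.0013] deg -18.92 mismatch 0.015
n only 0 [ 0.5579  0.1071 -0.0098  0.003 ] deg -0.56 mismatch 0.015
h only 1 [ 0.6049 -0.4104 -0.3365 -0.0603] deg -19.28 mismatch 0.037
n only 1 [ 0.6281 -0.0523 -0.0145 -0.2364] deg -0.83 mismatch 0.26
discs z: (array([ 0.59464247, -0.33589616,  0.04954901]), np.float64(0.13268500149729334))
```

View pics/fit.png

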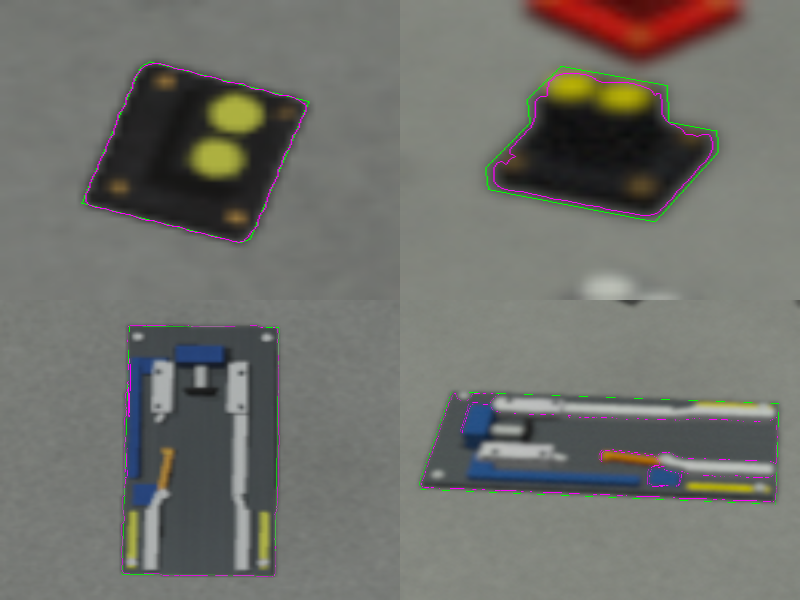

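The fits agree with the picture. The housing is at (0.5946, -0.3356), yaw -18.9°, with base z ≈ 0 and disc tops at 49.5 mm as expected. The nest is at (0.558, 0.107), yaw -0.6°. In the crop the pawl tip is at nest x ≈ +1 mm and the pad face at ≈ 69 mm, so the head is shifted about -10 mm and I expect the click near x ≈ 36 mm. First I turn the wrist, going the way that keeps joint 6 in range.

```bash
cat > go.py <<'E'
from bench import ctrl
import sys,numpy as np
from scipy.spatial.transform import Rotation as R
x,y,z,yaw=map(float,sys.argv[1:5])
s=ctrl.observe(); r=R.from_rotvec(s["orientation"]); a=np.radians(yaw)
Rt=R.from_matrix(np.array([[np.cos(a),np.sin(a),0],[np.sin(a),-np.cos(a),0],[0,0,-1]]))
print("t",round(s["clock"],2),"pos",np.round(s["eef_pos"],4),"q",np.round(s["joint_pos"],2),"F",np.round(s["contact_force"],1),"w",round(s["gripper_width"],4))
print("tool shift mm",(r.inv().apply(np.array([x,y,z])-s["eef_pos"])*1e3).round(1),"turn deg",np.degrees((r.inv()*Rt).as_rotvec()).round(2))
E
echo ok
```

```text
ok
```

Call:
move_arm --steps '[[[0, 0, 0, 0, 0, -8], [0, 0, 0, 0, 0, -8], [0, 0, 0, 0, 0, -8], [0, 0, 0, 0, 0, -8], [0, 0, 0, 0, 0, -8], [0, 0, 0, 0, 0, -8], [0, 0, 0, 0, 0, -8], [0, 0, 0, 0, 0, -8], [0, 0, 0, 0, 0, -8], [0, 0, 0, 0, 0, -8], [0, 0, 0, 0, 0, -8], [0, 0, 0, 0, 0, -8], [0, 0, 0, 0, 0, -8], [0, 0, 0, 0, 0, -8], [0, 0, 0, 0, 0, -8], [0, 0, 0, 0, 0, -8], [0, 0, 0, 0, 0, -8], [0, 0, 0, 0, 0, -8], [0, 0, 0, 0, 0, 0]]]' --claw -1

```text
clock: 2.8
eef_pos: [0.1614, -0.5258, 0.2313]
orientation: [-0.514, -3.099, -0.0]
contact_force: [-0.8, -0.1, 0.0]
gripper_width: 0.0856
gripper_force: 0.0
```

```bash
python3 go.py .5946 -.3356 .14 161.1
```

```text
t 2.8 pos [ 0.1614 -0.5258  0.2313] q [-1.43  0.26  0.02  1.33  0.   -1.1 ] F [-0.8 -0.1  0. ] w 0.0856
tool shift mm [-348.7  319.8   91.3] turn deg [ 0.   -0.    0.08]
```

Call:
move_arm --steps '[[[-0.0218, 0.02, 0.0057, 0, 0, 0], [-0.0218, 0.02, 0.0057, 0, 0, 0], [-0.0218, 0.02, 0.0057, 0, 0, 0], [-0.0218, 0.02, 0.0057, 0, 0, 0], [-0.0218, 0.02, 0.0057, 0, 0, 0], [-0.0218, 0.02, 0.0057, 0, 0, 0], [-0.0218, 0.02, 0.0057, 0, 0, 0], [-0.0218, 0.02, 0.0057, 0, 0, 0], [-0.0218, 0.02, 0.0057, 0, 0, 0], [-0.0218, 0.02, 0.0057, 0, 0, 0], [-0.0218, 0.02, 0.0057, 0, 0, 0], [-0.0218, 0.02, 0.0057, 0, 0, 0], [-0.0218, 0.02, 0.0057, 0, 0, 0], [-0.0218, 0.02, 0.0057, 0, 0, 0], [-0.0218, 0.02, 0.0057, 0, 0, 0], [-0.0218, 0.02, 0.0057, 0, 0, 0], [0, 0, 0, 0, 0, 0], [0, 0, 0, 0, 0, 0]]]'

```text
clock: 4.6
eef_pos: [0.5953, -0.3358, 0.1395]
orientation: [-0.52, -3.097, -0.0]
contact_force: [-0.4, 0.1, -0.6]
gripper_width: 0.0853
gripper_force: 0.0
```

```bash
python3 go.py .5946 -.3356 .019 161.1
```

```text
t 4.6 pos [ 0.5953 -0.3358  0.1395] q [-0.64  0.52  0.2   1.25 -0.   -0.3 ] F [-0.4  0.1 -0.6] w 0.0853
tool shift mm [  0.6  -0.  120.5] turn deg [ 0.01 -0.06 -0.14]
```

Call:
move_arm --steps '[[[0.0006, 0, 0.015, 0, 0, 0], [0, 0, 0.02, 0, 0, 0], [0, 0, 0.02, 0, 0, 0], [0, 0, 0.02, 0, 0, 0], [0, 0, 0.02, 0, 0, 0], [0, 0, 0.015, 0, 0, 0], [0, 0, 0.0105, 0, 0, 0], [0, 0, 0, 0, 0, 0]]]'

```text
clock: 5.4
eef_pos: [0.5934, -0.3363, 0.0185]
orientation: [-0.52, -3.096, -0.001]
contact_force: [-0.3, 0.4, 1.0]
gripper_width: 0.0854
gripper_force: 0.0
```

Call:
move_arm --steps '[[[0, 0, 0, 0, 0, 0], [0, 0, 0, 0, 0, 0], [0, 0, 0, 0, 0, 0], [0, 0, 0, 0, 0, 0], [0, 0, 0, 0, 0, 0], [0, 0, 0, 0, 0, 0], [0, 0, 0, 0, 0, 0], [0, 0, 0, 0, 0, 0]]]' --claw 1 --newtons 40

```text
clock: 6.2
eef_pos: [0.5949, -0.3363, 0.0203]
orientation: [0.517, 3.098, -0.001]
contact_force: [-1.6, 0.5, 5.7]
gripper_width: 0.0291
gripper_force: 41.5
```

Call:
move_arm --steps '[[[0, 0, -0.005, 0, 0, 0], [0, 0, -0.015, 0, 0, 0], [0, 0, -0.02, 0, 0, 0], [0, 0, -0.02, 0, 0, 0], [0, 0, -0.02, 0, 0, 0], [0, 0, -0.02, 0, 0, 0], [0, 0, -0.02, 0, 0, 0], [0, 0, 0, 0, 0, 0], [0, 0, 0, 0, 0, 0]]]'

```text
clock: 7.1
eef_pos: [0.5944, -0.336, 0.1389]
orientation: [-0.517, -3.098, -0.0]
contact_force: [0.7, 0.2, -1.9]
gripper_width: 0.0292
gripper_force: 40.5
```

```bash
python3 go.py .4483 .1084 .140 179.4
```

```text
t 7.1 pos [ 0.5944 -0.336   0.1389] q [-0.64  0.52  0.2   1.25  0.   -0.31] F [ 0.7  0.2 -1.9] w 0.0292
tool shift mm [282.4 372.9  -0.9] turn deg [ 1.000e-02 -3.000e-02 -1.833e+01]
```

Call:
move_arm --steps '[[[0.0157, 0.0207, 0, 0, 0, 0], [0.0157, 0.0207, 0, 0, 0, 0], [0.0157, 0.0207, 0, 0, 0, 0], [0.0157, 0.0207, 0, 0, 0, 0], [0.0157, 0.0207, 0, 0, 0, 0], [0.0157, 0.0207, 0, 0, 0, 0], [0.0157, 0.0207, 0, 0, 0, 0], [0.0157, 0.0207, 0, 0, 0, 0], [0.0157, 0.0207, 0, 0, 0, 0], [0.0157, 0.0207, 0, 0, 0, 0], [0.0157, 0.0207, 0, 0, 0, 0], [0.0157, 0.0207, 0, 0, 0, 0], [0.0157, 0.0207, 0, 0, 0, 0], [0.0157, 0.0207, 0, 0, 0, 0], [0.0157, 0.0207, 0, 0, 0, 0], [0.0157, 0.0207, 0, 0, 0, 0], [0.0157, 0.0207, 0, 0, 0, 0], [0.0157, 0.0207, 0, 0, 0, 0]]]'

```text
clock: 8.9
eef_pos: [0.4469, 0.1089, 0.1382]
orientation: [-0.517, -3.097, 0.001]
contact_force: [0.0, -0.3, -2.8]
gripper_width: 0.0291
gripper_force: 40.4
```

Call:
move_arm --steps '[[[0, 0, 0, 0, 0, -6.1], [0, 0, 0, 0, 0, -6.1], [0, 0, 0, 0, 0, -6.1], [0, 0, 0, 0, 0, 0], [0, 0, 0, 0, 0, 0], [0, 0, 0, 0, 0, 0]]]'

```text
clock: 9.5
eef_pos: [0.4479, 0.1079, 0.1391]
orientation: [-0.021, -3.141, 0.0]
contact_force: [0.1, -0.3, -3.1]
gripper_width: 0.0295
gripper_force: 40.6
```

```bash
python3 go.py .4483 .1084 .0333 179.4; python3 - <<'E'
from fit import *
I={c:ctrl.read_camera(c) for c in("top","side")}
for c in I: np.save(f"{c}_im1.npy",I[c])
p=proj("side",[.448,.108,.14])[0].astype(int); t=proj("top",[.448,.108,.14])[0].astype(int)
f=lambda c,u:cv2.resize(I[c][u[1]-45:u[1]+45,u[0]-60:u[0]+60],(400,300),interpolation=2)
cv2.imwrite("pics/held.png",np.hstack([f("top",t),f("side",p)])[:,:,::-1]); print(t,p)
E
```

```text
t 9.5 pos [0.4479 0.1079 0.1391] q [ 0.05  0.16 -0.35  1.06 -0.    0.07] F [ 0.1 -0.3 -3.1] w 0.0295
tool shift mm [ -0.5   0.5 105.8] turn deg [-0.   -0.05 -0.18]
[275 247] [338 258]
```

View pics/held.png

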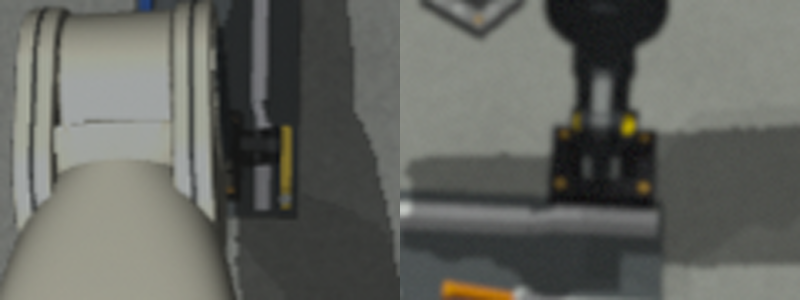

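The side view shows the housing held level at about (338,265), above the loading end. The top view is hidden by the arm. Lowering.

Call:
move_arm --steps '[[[-0.0005, 0.0005, 0.02, 0, 0, 0], [0, 0, 0.02, 0, 0, 0], [0, 0, 0.02, 0, 0, 0], [0, 0, 0.02, 0, 0, 0], [0, 0, 0.01, 0, 0, 0], [0, 0, 0.006, 0, 0, 0], [0, 0, 0.004, 0, 0, 0], [0, 0, 0.003, 0, 0, 0], [0, 0, 0, 0, 0, 0], [0, 0, 0, 0, 0, 0]]]'

```text
clock: 10.6
eef_pos: [0.449, 0.1086, 0.037]
orientation: [0.017, 3.141, 0.0]
contact_force: [-0.4, 1.1, -3.4]
gripper_width: 0.0294
gripper_force: 40.6
```

Call:
move_arm --steps '[[[0, 0, 0.001, 0, 0, 0], [0, 0, 0.001, 0, 0, 0], [0, 0, 0.001, 0, 0, 0], [0, 0, 0, 0, 0, 0], [0, 0, 0, 0, 0, 0]]]'

```text
clock: 11.1
eef_pos: [0.4487, 0.1085, 0.0336]
orientation: [-0.017, -3.142, 0.0]
contact_force: [-0.1, 0.6, -3.3]
gripper_width: 0.0293
gripper_force: 40.6
```

Call:
move_arm --steps '[[[0, 0, 0.001, 0, 0, 0], [0, 0, 0, 0, 0, 0], [0, 0, 0, 0, 0, 0]]]'

```text
clock: 11.4
eef_pos: [0.4486, 0.1085, 0.0325]
orientation: [-0.017, -3.141, -0.0]
contact_force: [0.5, 0.7, -3.0]
gripper_width: 0.0297
gripper_force: 40.6
```

Call:
move_arm --steps '[[[0, 0, 0.001, 0, 0, 0], [0, 0, 0, 0, 0, 0], [0, 0, 0, 0, 0, 0]]]'

```text
clock: 11.7
eef_pos: [0.449, 0.1085, 0.0323]
orientation: [0.017, 3.141, -0.0]
contact_force: [-2.7, -0.1, 7.2]
gripper_width: 0.0296
gripper_force: 41.9
```

The housing touches the floor (+7 N). Releasing, raising, then looking.

Call:
move_arm --steps '[[[0, 0, 0, 0, 0, 0], [0, 0, 0, 0, 0, 0], [0, 0, 0, 0, 0, 0], [0, 0, 0, 0, 0, 0], [0, 0, 0, 0, 0, 0], [0, 0, 0, 0, 0, 0]]]' --claw -1

```text
clock: 12.3
eef_pos: [0.4487, 0.1085, 0.0315]
orientation: [-0.017, -3.141, 0.0]
contact_force: [0.2, -0.3, 0.4]
gripper_width: 0.0852
gripper_force: 0.0
```

Call:
move_arm --steps '[[[0, 0, -0.01, 0, 0, 0], [0, 0, -0.02, 0, 0, 0], [0, 0, -0.02, 0, 0, 0], [0.01, 0, -0.01, 0, 0, 0], [0.02, 0, 0, 0, 0, 0], [0.02, 0, 0, 0, 0, 0], [0.018, 0, 0, 0, 0, 0], [0, 0, 0, 0, 0, 0], [0, 0, 0, 0, 0, 0]]]' --claw 1

```text
clock: 13.2
eef_pos: [0.3807, 0.1093, 0.092]
orientation: [0.017, 3.14, 0.0]
contact_force: [0.6, 0.1, 0.2]
gripper_width: -0.0002
gripper_force: 0.0
```

```bash
python3 go.py .388 .108 .0175 179.4; python3 - <<'E'
from fit import *
I={c:ctrl.read_camera(c) for c in("top","side")}
f=lambda c,u,w,h:cv2.resize(I[c][u[1]-h:u[1]+h,u[0]-w:u[0]+w],(400,300),interpolation=2)
cv2.imwrite("pics/placed.png",np.hstack([f("top",(280,225),72,54),f("side",(310,285),72,54)])[:,:,::-1])
for c in I: 
  for d in ctrl.outline_of(c,"housing")[:6]: print(c,round(d["score"],2),d["position"])
b=proj("side",[[.4483-.035,.1384-.06,.026],[.4483+.035,.0784,.026],[.4483+.035,.1384,.026],[.4483-.035,.1384,.026],[.4483,.108,.062]]);print(b.round(1).tolist())
E
```

```text
t 13.2 pos [0.3807 0.1093 0.092 ] q [ 0.07  0.09 -0.57  0.91 -0.    0.08] F [0.6 0.1 0.2] w -0.0002
tool shift mm [-7.2 -1.2 74.5] turn deg [ 0.    0.06 -0.03]
top 0.91 [483.0, 197.8]
top 0.7 [443.9, 248.1]
top 0.49 [285.1, 243.0]
side 0.77 [299.6, 148.4]
side 0.72 [336.4, 292.0]
side 0.6 [338.6, 171.1]
side 0.21 [282.7, 295.7]
[[352.5, 281.0], [323.4, 279.8], [322.0, 300.0], [352.2, 301.3], [337.7, 280.6]]
```

View pics/placed.png

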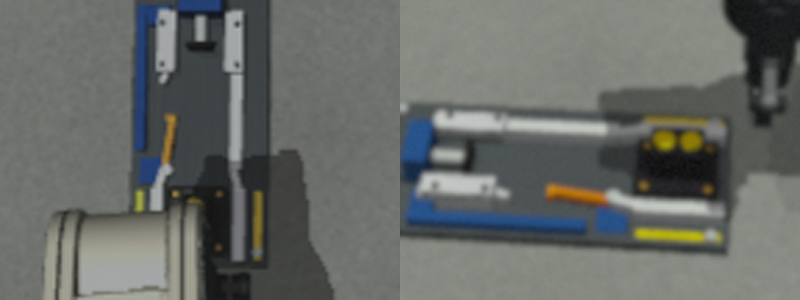

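Both views show the housing seated flat in the loading end, at side (336,292) against the (337,290) I predicted. Now I lower the shut fingers behind its flange.

Call:
move_arm --steps '[[[-0.002, -0.0008, 0.02, 0, 0, 0], [0, 0, 0.02, 0, 0, 0], [0, 0, 0.02, 0, 0, 0], [0, 0, 0.01, 0, 0, 0], [0, 0, 0.0045, 0, 0, 0], [0, 0, 0, 0, 0, 0], [0, 0, 0, 0, 0, 0]]]'

```text
clock: 14.1
eef_pos: [0.3832, 0.1085, 0.0176]
orientation: [0.017, 3.141, 0.0]
contact_force: [-0.1, -0.0, -0.0]
gripper_width: 0.0001
gripper_force: 0.0
```

Call:
move_arm --steps '[[[-0.004, 0, 0, 0, 0, 0], [-0.004, 0, 0, 0, 0, 0], [-0.004, 0, 0, 0, 0, 0], [-0.004, 0, 0, 0, 0, 0], [-0.004, 0, 0, 0, 0, 0], [-0.004, 0, 0, 0, 0, 0], [-0.004, 0, 0, 0, 0, 0], [-0.004, 0, 0, 0, 0, 0], [-0.004, 0, 0, 0, 0, 0], [-0.004, 0, 0, 0, 0, 0], [0, 0, 0, 0, 0, 0]]]'

```text
clock: 15.2
eef_pos: [0.4234, 0.108, 0.0171]
orientation: [0.018, 3.141, 0.0]
contact_force: [-0.1, -0.6, 0.1]
gripper_width: 0.0005
gripper_force: 0.0
```

Call:
move_arm --steps '[[[-0.002, 0, 0, 0, 0, 0], [-0.002, 0, 0, 0, 0, 0], [-0.002, 0, 0, 0, 0, 0], [-0.002, 0, 0, 0, 0, 0], [-0.002, 0, 0, 0, 0, 0], [-0.002, 0, 0, 0, 0, 0]]]'

```text
clock: 15.8
eef_pos: [0.4348, 0.1079, 0.0171]
orientation: [-0.018, -3.142, 0.0]
contact_force: [-0.9, 0.0, -0.1]
gripper_width: -0.0002
gripper_force: 0.4
```

Call:
move_arm --steps '[[[-0.002, 0, 0, 0, 0, 0], [-0.002, 0, 0, 0, 0, 0], [-0.002, 0, 0, 0, 0, 0], [-0.002, 0, 0, 0, 0, 0], [-0.002, 0, 0, 0, 0, 0], [-0.002, 0, 0, 0, 0, 0]]]'

```text
clock: 16.4
eef_pos: [0.4465, 0.1077, 0.017]
orientation: [-0.017, -3.141, 0.0]
contact_force: [-3.5, -0.1, 0.6]
gripper_width: 0.0001
gripper_force: 1.2
```

Call:
move_arm --steps '[[[-0.002, 0, 0, 0, 0, 0], [-0.002, 0, 0, 0, 0, 0], [-0.002, 0, 0, 0, 0, 0], [-0.002, 0, 0, 0, 0, 0], [-0.002, 0, 0, 0, 0, 0], [-0.002, 0, 0, 0, 0, 0]]]'

```text
clock: 17.0
eef_pos: [0.4589, 0.1076, 0.0171]
orientation: [0.017, 3.141, -0.0]
contact_force: [-1.3, 0.9, -0.6]
gripper_width: 0.0002
gripper_force: 0.8
```

Call:
move_arm --steps '[[[-0.002, 0, 0, 0, 0, 0], [-0.002, 0, 0, 0, 0, 0], [-0.002, 0, 0, 0, 0, 0], [-0.002, 0, 0, 0, 0, 0], [-0.002, 0, 0, 0, 0, 0], [-0.002, 0, 0, 0, 0, 0], [-0.002, 0, 0, 0, 0, 0]]]'

```text
clock: 17.7
eef_pos: [0.4729, 0.1075, 0.0171]
orientation: [0.018, 3.141, 0.0]
contact_force: [-1.6, 0.1, -0.8]
gripper_width: 0.0
gripper_force: 0.7
```

Call:
move_arm --steps '[[[-0.002, 0, 0, 0, 0, 0], [-0.002, 0, 0, 0, 0, 0], [-0.002, 0, 0, 0, 0, 0], [-0.002, 0, 0, 0, 0, 0], [-0.002, 0, 0, 0, 0, 0], [-0.002, 0, 0, 0, 0, 0], [-0.002, 0, 0, 0, 0, 0]]]'

```text
clock: 18.4
eef_pos: [0.4869, 0.1073, 0.0171]
orientation: [0.017, 3.141, -0.0]
contact_force: [-0.9, -0.4, -0.3]
gripper_width: -0.0002
gripper_force: 0.6
```

Call:
move_arm --steps '[[[-0.002, 0, 0, 0, 0, 0], [-0.002, 0, 0, 0, 0, 0], [-0.002, 0, 0, 0, 0, 0], [-0.002, 0, 0, 0, 0, 0], [-0.002, 0, 0, 0, 0, 0], [-0.002, 0, 0, 0, 0, 0], [-0.002, 0, 0, 0, 0, 0]]]'

```text
clock: 19.1
eef_pos: [0.5009, 0.1072, 0.0171]
orientation: [0.017, 3.141, 0.0]
contact_force: [-1.6, -0.1, -0.5]
gripper_width: 0.0003
gripper_force: 0.6
```

Call:
move_arm --steps '[[[-0.002, 0, 0, 0, 0, 0], [-0.002, 0, 0, 0, 0, 0], [-0.002, 0, 0, 0, 0, 0], [-0.002, 0, 0, 0, 0, 0], [-0.002, 0, 0, 0, 0, 0], [-0.002, 0, 0, 0, 0, 0]]]'

```text
clock: 19.7
eef_pos: [0.5129, 0.107, 0.0171]
orientation: [0.018, 3.142, -0.0]
contact_force: [-1.0, 0.2, -0.1]
gripper_width: -0.0001
gripper_force: 0.6
```

Call:
move_arm --steps '[[[-0.002, 0, 0, 0, 0, 0], [-0.002, 0, 0, 0, 0, 0], [-0.002, 0, 0, 0, 0, 0], [-0.002, 0, 0, 0, 0, 0], [-0.002, 0, 0, 0, 0, 0], [-0.002, 0, 0, 0, 0, 0]]]'

```text
clock: 20.3
eef_pos: [0.5249, 0.1069, 0.0171]
orientation: [-0.018, -3.142, -0.0]
contact_force: [-0.8, -0.7, 1.1]
gripper_width: 0.0002
gripper_force: 0.7
```

```bash
python3 - <<'E'
from fit import *
I={c:ctrl.read_camera(c) for c in("top","side")}
s=ctrl.observe(); print(s["clock"],np.round(s["eef_pos"],4),np.round(s["contact_force"],1))
f=lambda c,u,w,h:cv2.resize(I[c][u[1]-h:u[1]+h,u[0]-w:u[0]+w],(400,300),interpolation=2)
cv2.imwrite("pics/push.png",np.hstack([f("top",(280,215),60,45),f("side",(295,290),60,45)])[:,:,::-1])
E
```

```text
20.4 [0.5252 0.1069 0.0171] [ 0.5 -0.3 -0.8]
```

View pics/push.png

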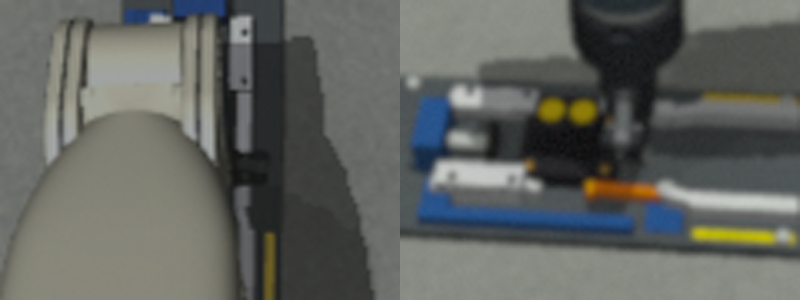

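The side view shows the flange's rear corner still beside the deflected pawl tip (crop (588,187)), with the front just short of the pad. I'll continue in small steps.

Call:
move_arm --steps '[[[-0.0015, 0, 0, 0, 0, 0], [-0.0015, 0, 0, 0, 0, 0], [-0.0015, 0, 0, 0, 0, 0], [-0.0015, 0, 0, 0, 0, 0], [-0.001, 0, 0, 0, 0, 0], [-0.001, 0, 0, 0, 0, 0], [0, 0, 0, 0, 0, 0]]]'

```text
clock: 21.1
eef_pos: [0.5329, 0.1068, 0.0171]
orientation: [0.018, 3.141, 0.0]
contact_force: [0.1, 0.4, 0.2]
gripper_width: -0.0001
gripper_force: 0.3
```

Call:
move_arm --steps '[[[-0.001, 0, 0, 0, 0, 0], [-0.001, 0, 0, 0, 0, 0], [-0.001, 0, 0, 0, 0, 0], [-0.001, 0, 0, 0, 0, 0]]]'

```text
clock: 21.5
eef_pos: [0.5368, 0.1067, 0.0171]
orientation: [-0.018, -3.141, -0.0]
contact_force: [-2.1, 0.4, 0.4]
gripper_width: -0.0001
gripper_force: 0.8
```

Call:
move_arm --steps '[[[-0.001, 0, 0, 0, 0, 0], [-0.001, 0, 0, 0, 0, 0]]]'

```text
clock: 21.7
eef_pos: [0.5388, 0.1067, 0.0171]
orientation: [0.018, 3.142, 0.0]
contact_force: [-1.2, 0.7, 0.3]
gripper_width: -0.0001
gripper_force: 0.8
```

Call:
move_arm --steps '[[[-0.001, 0, 0, 0, 0, 0], [-0.001, 0, 0, 0, 0, 0]]]'

```text
clock: 21.9
eef_pos: [0.5408, 0.1067, 0.0171]
orientation: [0.017, 3.142, -0.0]
contact_force: [-1.3, 0.7, -1.3]
gripper_width: -0.0
gripper_force: 0.8
```

Call:
move_arm --steps '[[[-0.0005, 0, 0, 0, 0, 0], [-0.0005, 0, 0, 0, 0, 0]]]'

```text
clock: 22.1
eef_pos: [0.5417, 0.1067, 0.0171]
orientation: [-0.018, -3.141, -0.0]
contact_force: [-1.3, 0.4, -0.4]
gripper_width: -0.0003
gripper_force: 0.8
```

Call:
move_arm --steps '[[[-0.0005, 0, 0, 0, 0, 0], [-0.0005, 0, 0, 0, 0, 0]]]'

```text
clock: 22.3
eef_pos: [0.5428, 0.1067, 0.0171]
orientation: [0.017, 3.141, -0.0]
contact_force: [-0.7, 0.5, -0.8]
gripper_width: 0.0001
gripper_force: 0.4
```

Call:
move_arm --steps '[[[-0.0005, 0, 0, 0, 0, 0], [-0.0005, 0, 0, 0, 0, 0]]]'

```text
clock: 22.5
eef_pos: [0.5435, 0.1066, 0.0171]
orientation: [-0.017, -3.141, 0.0]
contact_force: [-2.6, 0.3, 1.4]
gripper_width: -0.0002
gripper_force: 1.5
```

Call:
move_arm --steps '[[[-0.0005, 0, 0, 0, 0, 0], [-0.0005, 0, 0, 0, 0, 0]]]'

```text
clock: 22.7
eef_pos: [0.5442, 0.1066, 0.017]
orientation: [-0.017, -3.141, 0.0]
contact_force: [-5.0, -0.7, 1.2]
gripper_width: 0.0002
gripper_force: 2.5
```

Call:
move_arm --steps '[[[-0.0005, 0, 0, 0, 0, 0], [0, 0, 0, 0, 0, 0]]]'

```text
clock: 22.9
eef_pos: [0.5447, 0.1066, 0.017]
orientation: [-0.017, -3.141, 0.0]
contact_force: [-4.4, -1.0, 3.0]
gripper_width: -0.0002
gripper_force: 2.5
```

Call:
move_arm --steps '[[[-0.0005, 0, 0, 0, 0, 0], [0, 0, 0, 0, 0, 0]]]'

```text
clock: 23.1
eef_pos: [0.5451, 0.1066, 0.017]
orientation: [-0.017, -3.14, 0.0]
contact_force: [-4.4, 0.2, 2.3]
gripper_width: 0.0
gripper_force: 2.7
```

Call:
move_arm --steps '[[[-0.0005, 0, 0, 0, 0, 0], [0, 0, 0, 0, 0, 0]]]'

```text
clock: 23.3
eef_pos: [0.5454, 0.1066, 0.0169]
orientation: [-0.017, -3.14, 0.0]
contact_force: [-5.5, 0.8, 1.6]
gripper_width: 0.0002
gripper_force: 2.9
```

Call:
move_arm --steps '[[[-0.0005, 0, 0, 0, 0, 0], [0, 0, 0, 0, 0, 0]]]'

```text
clock: 23.5
eef_pos: [0.5456, 0.1066, 0.0169]
orientation: [-0.017, -3.139, 0.0]
contact_force: [-7.2, -0.1, 2.9]
gripper_width: 0.0001
gripper_force: 3.6
```

Call:
move_arm --steps '[[[-0.0005, 0, 0, 0, 0, 0], [0, 0, 0, 0, 0, 0]]]'

```text
clock: 23.7
eef_pos: [0.5459, 0.1066, 0.0168]
orientation: [-0.017, -3.139, 0.0]
contact_force: [-7.9, 0.1, 4.2]
gripper_width: 0.0003
gripper_force: 4.0
```

Call:
move_arm --steps '[[[-0.0005, 0, 0, 0, 0, 0], [0, 0, 0, 0, 0, 0]]]'

```text
clock: 23.9
eef_pos: [0.5462, 0.1067, 0.0168]
orientation: [-0.017, -3.139, 0.0]
contact_force: [-7.9, 0.3, 4.9]
gripper_width: -0.0001
gripper_force: 4.3
```

Call:
move_arm --steps '[[[-0.0005, 0, 0, 0, 0, 0], [0, 0, 0, 0, 0, 0]]]'

```text
clock: 24.1
eef_pos: [0.5464, 0.1066, 0.0167]
orientation: [-0.017, -3.138, 0.0]
contact_force: [-8.9, 0.2, 4.3]
gripper_width: 0.0001
gripper_force: 4.7
```

Call:
move_arm --steps '[[[-0.0005, 0, 0, 0, 0, 0], [0, 0, 0, 0, 0, 0]]]'

```text
clock: 24.3
eef_pos: [0.5467, 0.1066, 0.0167]
orientation: [-0.017, -3.138, 0.0]
contact_force: [-10.0, -0.5, 5.5]
gripper_width: 0.0003
gripper_force: 5.0
```

```bash
python3 - <<'E'
from fit import *
I={c:ctrl.read_camera(c) for c in("side",)}
s=ctrl.observe(); print(s["clock"],np.round(s["eef_pos"],4),np.round(s["contact_force"],1))
f=lambda c,u,w,h:cv2.resize(I[c][u[1]-h:u[1]+h,u[0]-w:u[0]+w],(800,600),interpolation=2)
cv2.imwrite("pics/click.png",f("side",(290,292),40,30)[:,:,::-1])
E
```

```text
24.35 [0.5468 0.1066 0.0167] [-9.2 -0.7  4.5]
```

View pics/click.png

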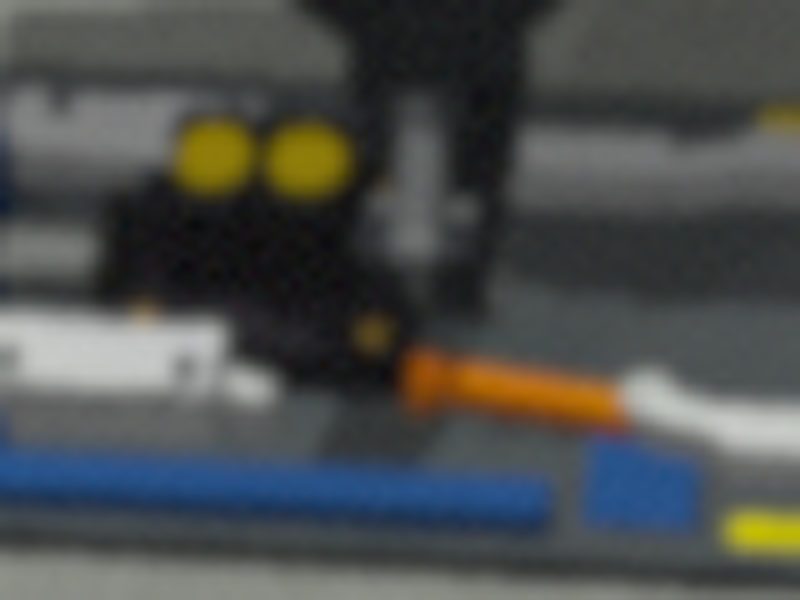

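The pawl tip (410,380) now lies just behind the flange's rear corner (400,370), not alongside it. Pad compression is 3.5 mm, which is past the 2 mm click point. I'll give it a slight extra push, then back off and check that the pawl takes the load.

Call:
move_arm --steps '[[[-0.0005, 0, 0, 0, 0, 0], [0, 0, 0, 0, 0, 0]]]'

```text
clock: 24.55
eef_pos: [0.547, 0.1066, 0.0167]
orientation: [-0.017, -3.138, 0.0]
contact_force: [-10.6, 0.1, 5.0]
gripper_width: 0.0
gripper_force: 5.4
```

Call:
move_arm --steps '[[[0.001, 0, 0, 0, 0, 0], [0.001, 0, 0, 0, 0, 0], [0, 0, 0, 0, 0, 0]]]'

```text
clock: 24.85
eef_pos: [0.5459, 0.1067, 0.0167]
orientation: [-0.017, -3.139, 0.0]
contact_force: [-6.9, -0.6, 1.3]
gripper_width: -0.0004
gripper_force: 3.5
```

Call:
move_arm --steps '[[[0.0005, 0, 0, 0, 0, 0], [0.0005, 0, 0, 0, 0, 0], [0, 0, 0, 0, 0, 0]]]'

```text
clock: 25.15
eef_pos: [0.5454, 0.1067, 0.0167]
orientation: [-0.017, -3.14, 0.0]
contact_force: [-6.2, -0.1, 0.2]
gripper_width: -0.0001
gripper_force: 2.8
```

Call:
move_arm --steps '[[[0.0005, 0, 0, 0, 0, 0], [0.0005, 0, 0, 0, 0, 0], [0, 0, 0, 0, 0, 0]]]'

```text
clock: 25.45
eef_pos: [0.5453, 0.1066, 0.017]
orientation: [0.017, 3.141, -0.0]
contact_force: [-2.3, -0.1, -1.9]
gripper_width: 0.0002
gripper_force: 1.4
```

Call:
move_arm --steps '[[[0.0005, 0, 0, 0, 0, 0], [0.0005, 0, 0, 0, 0, 0], [0, 0, 0, 0, 0, 0]]]'

```text
clock: 25.75
eef_pos: [0.5449, 0.1066, 0.0174]
orientation: [0.018, 3.14, -0.0]
contact_force: [-0.4, -0.2, 0.9]
gripper_width: -0.0001
gripper_force: 0.0
```

The force fell to zero at x ≈ 0.545, about 2 mm before the pad would go free, so the pawl holds the housing. Retreating and verifying.

Call:
move_arm --steps '[[[0.005, 0, 0, 0, 0, 0], [0.01, 0, 0, 0, 0, 0], [0.015, 0, 0, 0, 0, 0], [0.01, 0, -0.02, 0, 0, 0], [0.01, 0, -0.03, 0, 0, 0], [0.02, 0, -0.03, 0, 0, 0], [0.02, 0, -0.03, 0, 0, 0], [0.02, 0.02, -0.03, 0, 0, 0], [0.01, 0.04, 0, 0, 0, 0], [0, 0.04, 0, 0, 0, 0], [0, 0.04, 0, 0, 0, 0], [0, -0.04, 0, 0, 0, 0], [0, -0.04, 0, 0, 0, 0], [0, -0.04, 0, 0, 0, 0], [0, -0.04, 0, 0, 0, 0], [0, -0.04, 0, 0, 0, 0], [0, -0.04, 0, 0, 0, 0], [0, -0.04, 0, 0, 0, 0], [0, 0, 0, 0, 0, 0]]]'

```text
clock: 27.65
eef_pos: [0.422, -0.0355, 0.157]
orientation: [0.025, 3.141, -0.002]
contact_force: [-0.3, 0.5, -0.1]
gripper_width: 0.0
gripper_force: 0.0
```

```bash
python3 - <<'E'
from fit import *
I={c:ctrl.read_camera(c) for c in("top","side")}
s=ctrl.observe(); print(s["clock"],np.round(s["eef_pos"],4),np.round(s["contact_force"],1))
f=lambda c,u,w,h:cv2.resize(I[c][u[1]-h:u[1]+h,u[0]-w:u[0]+w],(400,300),interpolation=2)
cv2.imwrite("pics/end.png",np.hstack([f("top",(280,203),48,36),f("side",(290,292),48,36)])[:,:,::-1])
P=[]
for c,(u,v) in(("top",(280,195)),("side",(282,285))):
    y=cv2.inRange(cv2.cvtColor(I[c],cv2.COLOR_RGB2HSV),(20,100,60),(35,255,255)); m=np.zeros_like(y); m[v-15:v+10,u-17:u+17]=255
    n,l,st,ce=cv2.connectedComponentsWithStats(y&m); print(c,st[1:,4],ce[1:].round(1).tolist()); w=st[1:,4]; P.append((ce[1:]*w[:,None]).sum(0)/w.sum())
X,e=tri(*P); a=np.radians(-.58); d=X[:2]-[.5583,.1073]
print("disc mid",X.round(4),e.round(2),"nest xy",(np.array([[np.cos(a),np.sin(a)],[-np.sin(a),np.cos(a)]])@d).round(4))
E
```

```text
27.75 [ 0.4219 -0.0325  0.157 ] [ 0.6 -0.3 -0.6]
top [ 6 42  2 42] [[272.5, 190.0], [279.1, 193.2], [287.0, 190.5], [278.8, 201.0]]
side [128   4   2] [[276.5, 277.5], [290.2, 280.8], [287.5, 294.0]]
disc mid [0.5915 0.1066 0.0617] 1.12 nest xy [ 0.0332 -0.0003]
```

View pics/end.png

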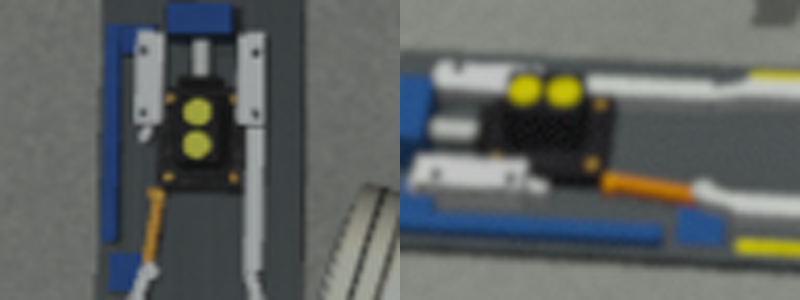

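The top view shows the pawl tip (155,190) sitting behind the flange's rear edge at its original closed angle. The housing is straight against the pad at nest x ≈ 33 mm, y ≈ 0, with its top at 62 mm.

```bash
python3 -c "
from bench import ctrl; print(ctrl.finish_job())"
```

```text
the job is handed in; nothing more can be done
None
```

The black housing is latched in the nest: the pawl is shut behind it and it rests on the sprung pad at about nest x = 33 mm. The push read at most about 11 N along the lane, and I handed the job in just under 28 s in; no verdict came back.

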